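Ring for the snack and hold up the golden bun with the tongs

TASK

It is snack time at the study desk: ring the desk bell by pressing its plunger fully down, then pick up the kitchen tongs, close them gently on the golden bun (not the chocolate one) and lift it off its stand. Finish while holding it in the tongs at least 15 cm above the desk, ready to be served; never touch the bun with the gripper itself or squash it, and leave the chocolate bun, the mug and the flower pot where they are.

Things in the scene. Friction and masses are not known exactly. Their poses are not given: they have to be found in the camera images.
- gold_bun: Golden-brown round mini bun, loose, about 40 g, 46 mm across (upright sides from 7 to 27 mm above its underside), 43 mm high with a domed top and a pale dot. Origin: centre of its underside; z up. It stands in the middle of a serving stand. It is squashed when the tips press it with over 30 N from each side; a grip of 20 to 60 N on the sleeves is safe.
- choc_bun: Dark-brown chocolate mini bun, same size and origin as the golden one, on the other stand. To be left alone.
- stand_a: White marble round serving stand under the golden bun, does not move, 90 mm across its top, 30 mm high. Origin: centre of its underside, on the desk.
- stand_b: White marble round serving stand under the chocolate bun, the same as the other one, does not move.
- tongs: Steel tongs with green grip sleeves and tips, lying so that they open level with the desk; 217 mm long, 24 mm high, about 120 g. x from the round head (26 mm) to the tips, z up. Origin: on the midline at the underside, midway between the sleeves (60 mm long, origin +-30 mm), near the centre of mass. 54 mm over the sleeves (along y) when free; the arms hinge at the head, 90 mm behind the origin.
- tongs_tip (a point): Point midway between the two tip cups (shallow Vs, 38 mm long, 24 mm high), 105 mm ahead of the tongs' origin, 12 mm above their underside: where the bun's middle belongs. The tips are 74 mm apart when free, and about 65 mm when the tongs are squeezed to 50 mm over the sleeves, so carried like that they pass around a bun; closed on it, the sleeves measure about 37 mm.
- tong_left (a joint): Closing angle of the tongs' left arm (the right one moves alike), rad: 0 sprung open, about 0.09 on a bun, 0.16 at most. Springs hold the arms open: squeezing the sleeves takes about 6.5 N at first and 11 N when the tips meet the bun.
- bell: Brass dome desk bell on a black foot, 84 mm across, fixed. Origin: centre of its underside, on the desk; the plunger rises from the top of the dome.
- bell_top (a point): Centre of the top of the bell's steel plunger head (a disc 22 mm across), 64 mm above the desk when up. Pressed straight down.
- bell_plunger (a joint): Travel of the bell's plunger, m: 0 up, 0.006 fully down on its stop. The spring takes 2.4 N at first and 6 N at the stop; it comes back by itself.
- mug: Blue ceramic mug, loose, 80 mm across, 90 mm high, handle at +y. Origin: centre of its underside. Bystander.
- pot: Square grey concrete flower pot with dried flowers, loose, 80 mm wide, about 120 mm high. Origin: centre of its underside. Bystander.
There are look-alikes about, which are no part of the job. Several things look just like the tongs: the one meant starts nearest to the robot's base.

How it is judged (in metres and radians):
On the way, in this order (a step that is already met when the one before it is completed fails the run):
1. the bell's plunger is pressed down to its stop (value of joint bell_plunger above 0.005 m), for 0.1 s.
2. the golden bun is lifted off its stand in the tongs, which the fingers hold (height (world z) of gold_bun above 0.06 m and contact force between gold_bun and tongs above 0.5 N and contact force between the fingers and tongs above 1 N), for 0.2 s.
At the end, for the whole second after the job is handed in: The fingers hold the tongs; their tips hold the golden bun still, its underside over 14 cm above the desk, touching neither gripper nor arm; the bell plunger is up; the chocolate bun is within 2 cm, mug and flower pot within 3 cm of where they stood (height (world z) of gold_bun above 0.14 m and contact force between gold_bun and tongs above 0.5 N and contact force between the fingers and tongs above 1 N and contact force between gold_bun and the arm below 0.1 N and contact force between gold_bun and the fingers below 0.1 N and distance between gold_bun and tongs_tip below 0.05 m and linear speed of gold_bun below 0.05 m/s and value of joint bell_plunger below 0.002 m and distance of choc_bun from where it was at the start of the episode below 0.02 m and distance of each of mug, pot from where it was at the start of the episode below 0.03 m); the arm keeps its last pose, push and grip.
It fails at once if the gripper or arm touches the golden bun (contact force between gold_bun and the arm above 0.5 N or contact force between gold_bun and the fingers above 0.5 N).
It fails at once if the golden bun is squashed: more than 60 N from the two tips together (contact force between gold_bun and tongs above 60 N).
It fails at once if the chocolate bun, the mug or the flower pot is disturbed (distance of choc_bun from where it was at the start of the episode above 0.02 m or distance of any of mug, pot from where it was at the start of the episode above 0.03 m).
It also fails if it takes over 59 s, if anything falls off the work surface, if the arm or the gripper's body presses on something with over 40 N, if the wrist force passes 120 N, or if a joint passes its speed limit or range.

ROBOT

A 6-joint arm with a two-finger parallel gripper is mounted at the origin on the work surface. World frame = base frame: x ahead of the robot, y to its left, z up, the work surface at z = 0. Lengths are in mm, angles in rad, forces in N, time in s.
With the tool pointing down it reaches from about 300 to 775 mm from the base axis. Payload 14.6 kg.
Tool frame: the origin (TCP) lies on the centre line of the jaws, within the pads' length; the fingertips stand 11 mm ahead of it and the grasp point (between the pads) lies 8 mm behind it; x points along the fingers, y is the direction in which the jaws open and shut, and the axes are right-handed (so a half turn about x gives the same grasp; the last joint's range is limited). The gripper opens to 94 mm and grips with 3 to 60 N. Pads are 16 mm wide; open, the fingers measure 119 mm over their backs; the gripper's body (75 mm by 177 mm) begins 78 mm behind the grasp point.
Start: joints at [1.216, 0.3, 1.521, -0, 1.321, -0.067], TCP at [156.111, 527.369, 216.446] pointing down, gripper open.
Joint ranges: [-3.03, 3.03], [-0.79, 2.21], [0.23, 2.52], [-1.04, 4.18], [0, 3.07], [-2.55, 2.55]. Speed limits (rad/s): [2.22, 2.22, 2.57, 3.14, 3.14, 3.14].

INTERFACE

Orientations are given as [roll, pitch, yaw] about the fixed x, y, z axes, in that order (R = Rz(yaw) Ry(pitch) Rx(roll)).
In Python, from cell import manip gives the robot as it stands.
- The arm moves only by the shell command python3 -m handwheel 'ROWS' [OPENING] [FORCE]. ROWS is JSON, a list of rows, each a list of 2 entries, a list of its own where there are three numbers: the shift along the tool's x, y, z in mm, then the turn about the tool's x in rad. In form: [[[x, y, z], spin], ...]. A call has exactly 10 rows; each row shifts and turns the commanded pose from where the row before left it, along the tool's axes as they then stand; what a row does not reach is not made up. A row lasts 1/8 s, in which the tool goes at most 62.5 mm and 10.7 degrees, less where a joint would pass 70% of its speed; a pose out of reach is approached as far as the arm can. A call with a gripper value outside its range is refused whole. OPENING is the closure in counts, from 0 (fully open) to 255 (shut), set as the call begins (- or left out, the last holds). The fingers move at their own pace and stop on an object; FORCE is the grip in N (left out, the last holds). Time passes only in rows, so rows that do not move let the fingers close, or fill a call up. It gives the time, the measured TCP pose, the force and the opening at its end, in the units of the state.
- manip.read_state(): the state, without advancing time (a new reading comes with each control period).
- manip.camera(name): name is "scene" or "top" or "wrist"; returns a dict with "pixels" (384x512x3 uint8, red, green, blue), "z_map" (384x512 float32, mm along the optical axis (not along the pixel's ray), 0 where there is no reading), "mtx" (3x3 intrinsics, pixels), "xyz" and "orientation" of the camera in the world. Camera axes: x right, y up, looking along -z (the intrinsics and any distortion apply to the point x, -y, -z); pixel columns grow to the right and rows downward; lengths in mm; the calibration is good to about 2 mm. A picture is of the moment at which its call begins.
- manip.sign_off(): hands the job in, once; it reports no verdict.
Trained networks look in the newest picture that a camera, given by its name, has taken for a name from the list of things; names that differ only in an ending like _2 or _b are one class to them, and where a whole thing is asked for, a point or a joint stands for the part that bears it (a point fixed in the world has none). Each returns a list of dicts, best first, with "confidence" (0 to 1); they miss things now and then, are a little off and sometimes report something else, mostly with a low value. They report only what shows in the picture. A call takes as long as a camera call. They do not tell look-alikes from the thing itself.
- manip.cut_out(target, camera): "region" (384x512 bool, what is visible of it) and "centre" ([column, row] in pixels, amid what is visible of it).
The state is a dict: "clock": time; "joints": joint angles; "qd": joint speeds; "effort": joint torques, N m; "eef_pos": TCP position; "eef_rot": TCP orientation; "wrist_force": force on the tool from outside, world axes, zero at the start; "moment": the same for the moment, N m; "finger_gap": finger opening in mm.
Only numpy, scipy, OpenCV 4.12 (cv2) and the standard library are available. Lean on these libraries where they do the work, as an engineer would, in place of code of your own. Each camera call takes 0.05 s, during which the arm holds its last target. There are 200 camera calls.

## Working session

There is one attempt and no reset: what is moved stays moved. The work goes in short steps, Python scripts to look and compute and a shell command to move; the robot and the scene stay as the last step left them, time stands still between calls to the robot, and variables do not carry over. Pictures are saved under pics/ and viewed, about 8 in all and at most 12, crops included, and the job is handed in when it is done.

```bash
mkdir -p pics
cat > h.py <<'E'
import numpy as np, cv2
from cell import manip
from scipy.spatial.transform import Rotation as R
def Rm(o):
    o=np.array(o,float)
    return o if o.shape==(3,3) else (R.from_euler('xyz',o).as_matrix() if o.size==3 else R.from_quat(o).as_matrix())
def cloud(c):
    z=c['z_map'];K=np.array(c['mtx']);v,u=np.indices(z.shape)
    P=np.stack([(u-K[0,2])/K[0,0]*z,-(v-K[1,2])/K[1,1]*z,-z],-1)
    W=P@Rm(c['orientation']).T+np.array(c['xyz']);W[z<=0]=np.nan
    return W
def save(c,n,crop=None,s=1):
    im=c['pixels'][...,::-1]
    if crop: a,b,d,e=crop; im=im[b:e,a:d]
    cv2.imwrite('pics/'+n,cv2.resize(im,None,fx=s,fy=s,interpolation=cv2.INTER_CUBIC))
E
python3 - <<'E'
from h import *
np.set_printoptions(precision=1,suppress=True)
print(manip.read_state())
for n in ['top','scene']:
    c=manip.camera(n);save(c,n+'0.png',s=1.5);W=cloud(c)
    print(n,c['xyz'],c['orientation'],c['mtx'])
    for t in ['tongs','gold_bun','choc_bun','stand_a','bell','bell_top','mug','pot']:
        for d in manip.cut_out(t,n):
            p=W[d['region']];print(t,round(d['confidence'],2),np.round(d['centre']),d['region'].sum(),'med',np.nanmedian(p,0),'min',np.nanpercentile(p,2,axis=0),'max',np.nanpercentile(p,98,axis=0))
E
```

```text
{'clock': 0.0, 'joints': array([ 1.2,  0.3,  1.5, -0. ,  1.3, -0.1]), 'qd': array([-0., -0.,  0.,  0., -0., -0.]), 'effort': array([  0. , -53.2, -35.3,   0.1,   0. ,  -0. ]), 'eef_pos': array([156. , 527.1, 215.9]), 'eef_rot': array([-1.6,  1.6, -1.9]), 'wrist_force': array([ 0.6, -0.3, -0. ]), 'moment': array([0., 0., 0.]), 'finger_gap': 93.92529550069192}
top [ 516.5  -70.8 1539.8] [ 0.   0.  -1.6] [[445.7   0.  254.5]
 [  0.  445.7 194.8]
 [  0.    0.    1. ]]
tongs 0.56 [402. 200.] 367 med [ 543.1 -547.2   18.7] min [ 483.5 -624.5   -5.6] max [ 631.6 -426.2   29.6]
tongs 0.55 [327. 236.] 172 med [ 444.4 -296.    22.1] min [ 363.9 -344.7   -1.6] max [ 577.3 -258.6   29.9]
gold_bun 0.68 [260. 180.] 128 med [627.9 -79.4  66.5] min [608.7 -96.3  57.4] max [648.3 -59.8  74.7]
choc_bun 0.5 [192. 178.] 120 med [628.6 127.8  67.6] min [611.8 110.1  57.2] max [648.7 145.8  77.1]
stand_a 0.59 [204. 185.] 413 med [626.9 127.   29.8] min [586.9  87.4   3.1] max [672.1 168.9  47.4]
stand_a 0.58 [266. 182.] 434 med [623.4 -89.4  29.7] min [ 586.5 -124.3   -2. ] max [668.1 -42.2  59.3]
bell 0.
[... 1254 characters left out ...]
. 255.] 709 med [480.7 292.5  30.8] min [438.2 248.6   1.9] max [504.9 321.6  65.2]
bell_top 0.57 [224. 232.] 1120 med [775.2  11.7  60.9] min [734.3 -41.9   6.7] max [809.5  61.7  92.2]
bell_top 0.47 [383. 245.] 70 med [466.1 284.1  63.3] min [394.5 245.3   0.6] max [476.  293.9  67.3]
bell_top 0.38 [373. 255.] 689 med [480.8 293.2  31.2] min [439.4 253.3   3.2] max [505.  321.6  64.6]
mug 0.75 [221. 234.] 1100 med [774.7  11.8  61.1] min [733.4 -42.1   5.9] max [809.5  61.7  92.2]
mug 0.74 [250. 156.] 504 med [ 478.  -299.4   15.8] min [ 369.5 -343.8    1.6] max [ 580.7 -255.    26.4]
pot 0.68 [186. 175.] 1061 med [ 737.5 -255.3   75.5] min [ 686.6 -307.2    5.4] max [ 775.5 -229.7  122.3]
```

View pics/top0.png

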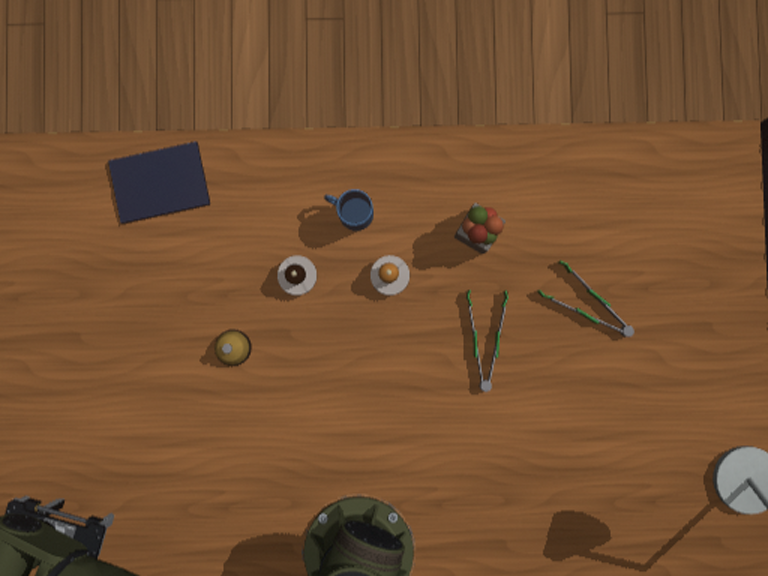

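Run:
```python
from h import *
np.set_printoptions(precision=1,suppress=True)
c=manip.camera('top');W=cloud(c);save(c,'topcrop.png',(280,150,460,270),4)
# bell
m=(abs(W[...,0]-467)<45)&(abs(W[...,1]-280)<45)
a=m&(W[...,2]>58);print('plunger',a.sum(),W[a].mean(0),W[a].min(0),W[a].max(0))
b=m&(W[...,2]>8)&(W[...,2]<62);print('dome',(W[b].min(0)+W[b].max(0))/2, np.ptp(W[b],axis=0))
for n,x,y in [('gold',628,-79),('choc',630,128)]:
    m=(np.hypot(W[...,0]-x,W[...,1]-y)<40)&(W[...,2]>50);print(n,m.sum(),W[m].mean(0),(W[m].min(0)+W[m].max(0))/2,np.ptp(W[m],axis=0))
m=(W[...,0]>340)&(W[...,0]<610)&(W[...,1]<-230)&(W[...,1]>-380)&(W[...,2]>9)
p=W[m];print('tongs',m.sum(),p.min(0),p.max(0))
s=manip.read_state();print(Rm(s['eef_rot']),s['eef_rot'])
```

```text
plunger 32 [466.  280.6  64.2] [455.3 269.6  58.5] [475.2 291.1  69.9]
dome [464.9 277.9  35. ] [85.6 79.9 53.8]
gold 145 [628.2 -78.8  65.8] [628.8 -78.1  66.1] [40.8 43.5 27.2]
choc 147 [628.4 128.8  65.3] [628.9 129.   63.8] [40.8 42.3 26.6]
tongs 307 [ 353.  -376.2    9. ] [ 587.9 -239.2   30.8]
[[-0.   0.3  1. ]
 [ 0.   1.  -0.3]
 [-1.   0.  -0. ]] [3.1 1.6 2.8]
```

View pics/topcrop.png

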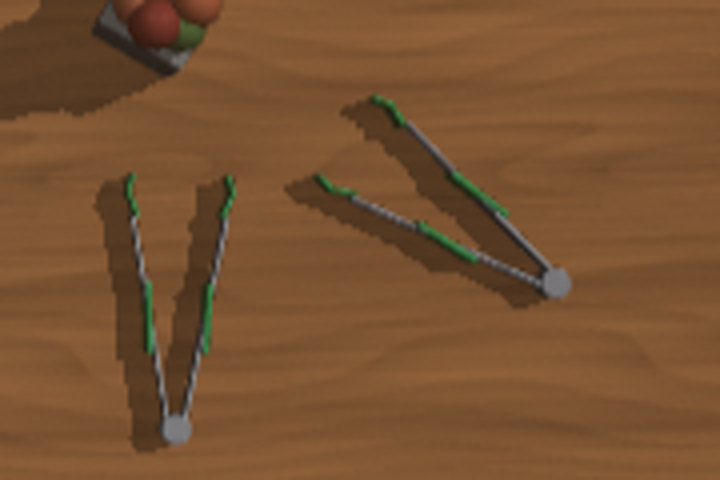

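Viewed 2 pictures. The top view (1.5×) shows the bell at (232,347), the golden bun at (389,272) and the chocolate bun at (295,274). There are two tongs. Candidate A has its head at (486,386) and lies near (475,-300), 560 mm from the base. Candidate B has its head at (628,331) and lies near (545,-550), 775 mm from the base. The crop confirms that A (left) is nearer the base, so A is the one meant.

```bash
cat >> h.py <<'E'
def go(p):
    s=manip.read_state();M=Rm(s['eef_rot']);d=M.T@(np.array(p)-np.array(s['eef_pos']))
    print('tool shift',np.round(d,1)); return d
E
python3 - <<'E'
from h import *
np.set_printoptions(precision=3,suppress=True)
s=manip.read_state();print(Rm(s['eef_rot']),s['eef_pos'])
go([466,280,95])
c=manip.camera('top');W=cloud(c)
m=(W[...,0]>340)&(W[...,0]<610)&(W[...,1]<-230)&(W[...,1]>-380)&(W[...,2]>9)
p=W[m]
hd=p[p[:,0]<378];print('head',(hd.min(0)+hd.max(0))/2,np.ptp(hd,axis=0))
for lo in range(380,590,30):
    q=p[(p[:,0]>=lo)&(p[:,0]<lo+30)];mid=(q[:,1].min()+q[:,1].max())/2
    a=q[q[:,1]>mid];b=q[q[:,1]<=mid];print(lo,a.mean(0),b.mean(0),(a.mean(0)+b.mean(0))/2)
E
```

```text
[[-0.     0.284  0.959]
 [ 0.     0.959 -0.284]
 [-1.     0.    -0.   ]] [156.1   527.369 216.459]
tool shift [ 121.4 -149.2  367.4]
head [ 362.733 -322.165   19.064] [29.55  80.078 18.495]
380 [ 390.384 -286.65    21.446] [ 394.089 -304.538   19.492] [ 392.236 -295.594   20.469]
410 [ 425.865 -280.18    19.736] [ 424.466 -314.747   18.938] [ 425.166 -297.463   19.337]
440 [ 453.53  -272.282   21.56 ] [ 454.263 -320.304   21.539] [ 453.897 -296.293   21.55 ]
470 [ 486.959 -269.088   21.486] [ 484.723 -323.136   21.393] [ 485.841 -296.112   21.44 ]
500 [ 515.641 -266.73    21.055] [ 515.959 -333.323   20.132] [ 515.8   -300.026   20.593]
530 [ 545.26  -263.131   20.66 ] [ 545.676 -336.77    20.571] [ 545.468 -299.95    20.616]
560 [ 574.546 -259.885   22.416] [ 573.328 -344.708   21.258] [ 573.937 -302.296   21.837]
```

```bash
python3 -m handwheel '[[[0,-15,37],0],[[0,-15,37],0],[[0,-15,37],0],[[0,-15,37],0],[[0,-15,37],0],[[0,-15,37],0],[[0,-15,37],0],[[0,-15,37],0],[[0,-15,37],0],[[60,-14,34],0]]' 255 20
python3 - <<'E'
from h import *
go([466,280,95]);print(manip.read_state()['joints'])
E
```

```text
clock: 2.25
eef_pos: [465.2, 282.7, 165.6]
eef_rot: [0.766, 1.563, 0.477]
wrist_force: [0.5, -0.8, -0.5]
finger_gap: 0.5
tool shift [70.6 -2.8  1.1]
[ 4.78793047e-01  3.30136045e-01  1.60392996e+00 -1.04370137e-05
  1.20016079e+00 -8.03684475e-01]
```

```bash
python3 -m handwheel '[[[0,0,0],0],[[25,0,0],0],[[25,0,0],0],[[20,0,0],0],[[5,0,0],0],[[3,0,0],0],[[3,0,0],0],[[3,0,0],0],[[3,0,0],0],[[0,0,0],0]]'
```

```text
clock: 3.5
eef_pos: [462.4, 282.9, 76.0]
eef_rot: [-2.316, 1.57, -2.604]
wrist_force: [1.0, 0.6, -0.8]
finger_gap: 0.5
```

```bash
python3 -m handwheel '[[[0,-1,4],0],[[0,0,0],0],[[0,0,0],0],[[1,0,0],0],[[1,0,0],0],[[1,0,0],0],[[1,0,0],0],[[0,0,0],0],[[0,0,0],0],[[0,0,0],0]]'; python3 -c "
from h import *
print(manip.read_state()); c=manip.camera('scene');save(c,'bell.png',(310,190,440,290),5)"
```

```text
clock: 4.75
eef_pos: [466.1, 280.9, 72.2]
eef_rot: [0.821, 1.571, 0.533]
wrist_force: [-1.3, -0.4, 3.8]
finger_gap: 0.3
{'clock': 4.75, 'joints': array([ 4.74972170e-01,  4.50346075e-01,  1.67729807e+00,  1.36428164e-05,
        1.01374965e+00, -8.08038904e-01]), 'qd': array([ 0.00026886, -0.00147533,  0.0012059 ,  0.00024188, -0.00087764,
       -0.00052517]), 'effort': array([-2.12249102e-02, -5.40596294e+01, -2.87157512e+01,  3.43921152e-02,
       -1.06011929e-01,  3.88428464e-05]), 'eef_pos': array([466.13075532, 280.86073935,  72.24023976]), 'eef_rot': array([0.82093237, 1.57059713, 0.53313991]), 'wrist_force': array([-1.34777846, -0.41397145,  3.80424643]), 'moment': array([-0.05249779,  0.15067522, -0.00092405]), 'finger_gap': 0.2503961835817355}
```

View pics/bell.png

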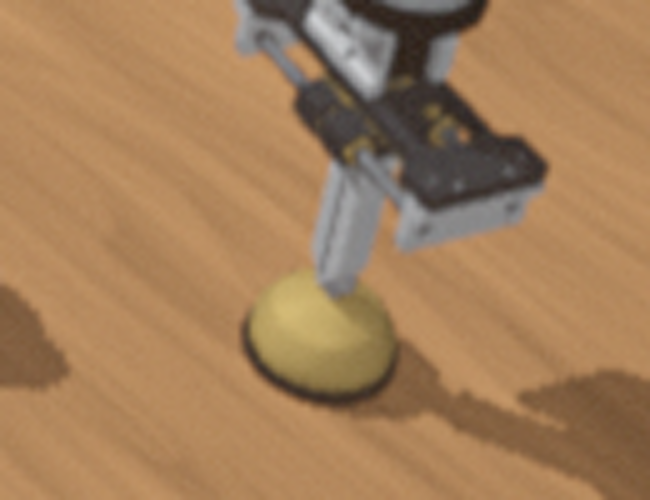

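Picture 3: the closed fingertips sit on the plunger, at (340,290) in the crop. A force of 3.8 N means it is about 2.5 mm down, so I press further.

```bash
python3 -m handwheel '[[[2,0,0],0],[[1,0,0],0],[[1,0,0],0],[[1,0,0],0],[[0,0,0],0],[[0,0,0],0],[[0,0,0],0],[[0,0,0],0],[[0,0,0],0],[[0,0,0],0]]'
```

```text
clock: 6.05
eef_pos: [466.3, 280.9, 68.9]
eef_rot: [0.657, 1.57, 0.37]
wrist_force: [-9.0, -4.8, 25.8]
finger_gap: 0.3
```

```bash
python3 -m handwheel '[[[0,0,0],0],[[-20,0,0],0],[[-50,0,0],0],[[-50,0,0],0],[[-45,-40,11],0],[[0,-46,13],0],[[0,-46,13],0],[[0,-46,13],0],[[0,-46,13],0],[[0,-46,13],0]]' && python3 -m handwheel '[[[0,-46,13],0],[[0,-46,13],0],[[0,-46,13],0],[[0,-46,13],0],[[0,-46,13],0],[[0,-46,13],-0.08],[[0,-11,-4],-0.09],[[0,0,0],-0.08],[[0,0,0],0],[[0,0,0],0]]' 0 20
python3 - <<'E'
from h import *
np.set_printoptions(precision=1,suppress=True)
s=manip.read_state();print(s['joints'],Rm(s['eef_rot'])[:,1])
c=manip.camera('wrist');save(c,'w1.png');W=cloud(c)
for d in manip.cut_out('tongs','wrist'): p=W[d['region']];print(d['confidence'],d['centre'],np.nanmin(p,0),np.nanmax(p,0))
hsv=cv2.cvtColor(c['pixels'],cv2.COLOR_RGB2HSV)
m=((hsv[...,0]>40)&(hsv[...,0]<85)&(hsv[...,1]>100)&(hsv[...,2]>50)).astype(np.uint8)
n,l,st,ce=cv2.connectedComponentsWithStats(m)
for i in range(1,n):
    if st[i,4]>40:
        p=W[(l==i)];p=p[p[:,2]>12]; 
        if len(p): print(st[i],p.mean(0),p.min(0),p.max(0))
E
```

```text
clock: 7.3
eef_pos: [462.0, -1.2, 231.8]
eef_rot: [-2.923, 1.57, 3.073]
wrist_force: [0.1, -0.1, -0.0]
finger_gap: 0.7
clock: 8.55
eef_pos: [452.6, -296.2, 231.9]
eef_rot: [2.413, 1.57, 2.373]
wrist_force: [-0.0, 0.5, -0.7]
finger_gap: 93.1
[-0.6  0.3  1.5  0.   1.3 -2.2] [0. 1. 0.]
0.7 [242.6, 160.7] [ 358.2 -348.4   -1.4] [ 584.7 -256.6   27.3]
0.56 [69.0, 224.0] [ 476.6 -627.7   -0.1] [ 611.4 -460.7   27.8]
[234 153   6  49 224] [ 462.9 -323.1   24.4] [ 433.9 -328.2   17.7] [ 492.8 -318.7   26.6]
[274 153   6  49 236] [ 464.3 -274.    24.1] [ 435.8 -276.9   13.6] [ 494.6 -270.8   27.3]
[ 60 213  44  30 493] [ 521.6 -530.7   21.6] [ 507.1 -555.6   12. ] [ 541.8 -502.9   27.1]
[222 236  10  32 132] [ 565.1 -343.6   22.8] [ 548.1 -349.1   12.3] [ 584.4 -337.    26.8]
[283 243   9  25 114] [ 571.  -261.7   23.2] [ 552.4 -267.3   12.5] [ 588.  -256.9   26. ]
[ 46 246  48  26 410] [ 568.2 -551.1   21.8] [ 545.5 -580.8   12.1] [ 583.7 -532.7   26.9]
[250 365  27  16 320] [ 688.4 -300.1   96.9] [ 682.7 -315.8   85.3] [ 700.5 -283.4  106. ]
```

View pics/w1.png

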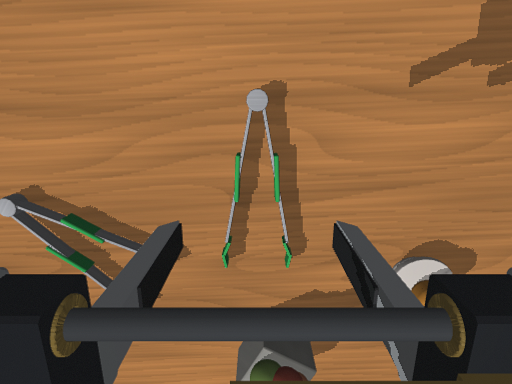

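Picture 4 (wrist): the near tongs lie below the tool, with their head at (257,100), sleeves at (237,178) and (277,178), and tips at (227,252) and (288,255). The look-alike is at left. The origin comes out at about (463.6, -298.5), with the axis at about -0.039 rad.

Run:
```python
from h import *
s=manip.read_state();print(Rm(s['eef_rot'])); go([463.6,-298.5,14.5])
```

```text
[[-1.13585850e-04  3.85936355e-02  9.99254982e-01]
 [ 3.63624887e-05  9.99254988e-01 -3.85936316e-02]
 [-9.99999993e-01  3.19517075e-05 -1.14904588e-04]]
tool shift [217.6  -1.9  11.1]
```

```bash
python3 -m handwheel '[[[10,-2,11],0],[[40,0,0],0],[[40,0,0],0],[[40,0,0],0],[[35,0,0],0],[[25,0,0],0],[[15,0,0],0],[[8,0,0],0],[[3,0,0],0],[[0,0,0],0]]' && python3 -m handwheel '[[[0,0,0],0],[[0,0,0],0],[[0,0,0],0],[[0,0,0],0],[[0,0,0],0],[[0,0,0],0],[[0,0,0],0],[[0,0,0],0],[[0,0,0],0],[[0,0,0],0]]' 119 25
```

```text
clock: 9.9
eef_pos: [463.8, -299.0, 16.6]
eef_rot: [-0.589, 1.57, -0.627]
wrist_force: [0.5, -0.0, 0.1]
finger_gap: 94.2
clock: 11.15
eef_pos: [463.6, -298.8, 16.3]
eef_rot: [-0.318, 1.571, -0.356]
wrist_force: [1.0, 1.3, 2.6]
finger_gap: 50.0
```

```bash
python3 -m handwheel '[[[-5,0,0],0],[[-10,0,0],0],[[-20,0,0],0],[[-30,0,0],0],[[-35,0,0],0],[[-20,0,0],0],[[-10,0,0],0],[[0,0,0],0],[[0,0,0],0],[[0,0,0],0]]'
cat >> h.py <<'E'
def tips(c,W,z0=0):
    hsv=cv2.cvtColor(c['pixels'],cv2.COLOR_RGB2HSV)
    m=((hsv[...,0]>40)&(hsv[...,0]<85)&(hsv[...,1]>100)&(hsv[...,2]>50)).astype(np.uint8)
    n,l,st,ce=cv2.connectedComponentsWithStats(m)
    for i in range(1,n):
        if st[i,4]>25:
            p=W[l==i];p=p[p[:,2]>z0]
            if len(p): print(st[i],p.mean(0),p.min(0),p.max(0))
E
python3 - <<'E'
from h import *
np.set_printoptions(precision=1,suppress=True)
print(manip.read_state()['wrist_force'])
for n in ['wrist','top','scene']:
    c=manip.camera(n);print(n);tips(c,cloud(c),60)
    if n=='wrist': save(c,'w2.png')
E
```

```text
clock: 12.4
eef_pos: [463.2, -298.6, 145.4]
eef_rot: [2.56, 1.569, 2.522]
wrist_force: [-0.2, 0.3, -0.9]
finger_gap: 50.4
[-0.2  0.3 -0.9]
wrist
[ 213  189   14  106 1170] [ 460.8 -321.   152.1] [ 432.8 -326.2  134.3] [ 493.4 -317.   156.1]
[ 288  189   15  106 1190] [ 463.4 -277.7  151.5] [ 434.7 -281.   132. ] [ 494.6 -274.   155.6]
[ 12 277  44  29 632] [ 433.8 -370.3  233.8] [ 433.6 -370.5  233.6] [ 434.1 -370.2  233.9]
[197 345  18  36 250] [ 552.3 -336.4  145.6] [ 546.5 -344.9  130.7] [ 575.7 -332.7  154.8]
[298 346  18  35 252] [ 554.9 -271.2  145.3] [ 549.6 -274.3  131. ] [ 580.9 -263.6  155.4]
top
scene
[216 128   9   6  27] [ 566.8 -336.4  145.8] [ 550.5 -343.6  137.6] [ 581.7 -332.2  153.5]
```

View pics/w2.png

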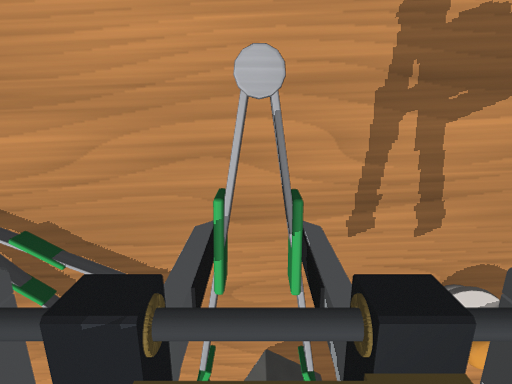

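Picture 5 (wrist): the tongs are held level between the fingers, sleeves at (220,240) and (296,240), not twisted. Next I carry them over the golden bun and check again.

```bash
python3 -m handwheel '[[[0,12,3],0],[[0,28,6],0],[[0,30,7],0],[[0,33,8],0],[[0,33,8],0],[[0,33,8],0],[[0,30,7],0],[[0,20,4],0],[[0,7,1],0],[[0,0,0],0]]'
python3 - <<'E'
from h import *
np.set_printoptions(precision=1,suppress=True)
s=manip.read_state();M=Rm(s['eef_rot']);p=np.array(s['eef_pos']);print(s['wrist_force'],'tip by TCP',p+105*M[:,2])
for n in ['top','scene','wrist']:
    c=manip.camera(n);W=cloud(c);print(n);tips(c,W,60)
    if n=='top': save(c,'t2.png',(215,140,325,240),6)
    for d in manip.cut_out('gold_bun',n)[:1]:
        q=W[d['region']];q=q[(q[:,2]>45)&(q[:,2]<85)];print('bun',d['confidence'],d['centre'],np.median(q,0),np.percentile(q,3,axis=0),np.percentile(q,97,axis=0))
    # stand top ring
    if n!='wrist':
        for x0,y0 in [(628,-79)]:
            m=(np.hypot(W[...,0]-x0,W[...,1]-y0)<60)&(abs(W[...,2]-30)<4);print('stand',(W[m].min(0)+W[m].max(0))/2,np.ptp(W[m],axis=0))
E
```

```text
clock: 13.8
eef_pos: [523.9, -74.7, 146.2]
eef_rot: [-1.795, 1.571, -1.832]
wrist_force: [-0.6, -0.3, -1.7]
finger_gap: 50.4
[-0.6 -0.3 -1.7] tip by TCP [628.9 -78.6 146.2]
top
bun 0.7 [258.0, 178.9] [628.  -79.4  66.6] [608.7 -98.3  55.3] [648.3 -59.7  74.9]
stand [626.  -81.5  30. ] [85.5 85.2  7.9]
scene
[403  18  22  18 256] [-662.3 -530.6  223.7] [-887.1 -720.3  155.7] [241.4  90.  552.4]
[238 164  10   8  34] [ 626.2 -112.9  145.6] [ 611.7 -117.9  135.9] [ 644.1 -107.3  156.2]
bun 0.68 [247.5, 199.3] [636.7 -66.   63.3] [615.7 -87.6  46.5] [650.4 -54.3  73.4]
stand [624.4 -78.3  30. ] [89.3 92.3  7.7]
wrist
[ 213  189   14  106 1126] [521.1 -98.  153.2] [ 493.4 -103.   135.4] [553.3 -93.8 156.9]
[ 288  189   15  106 1178] [523.9 -54.6 152.3] [495.7 -57.9 133.4] [555.  -50.9 156.2]
[197 346  18  35 247] [ 612.8 -113.3  146.7] [ 607.7 -121.9  131.9] [ 636.7 -109.8  155.9]
[298 346  18  35 248] [615.7 -48.1 146.3] [610.2 -51.3 131.3] [641.7 -40.4 156.6]
bun 0.74 [256.4, 289.6] [613.8 -78.1  63.4] [605.6 -98.3  46.7] [624.9 -58.7  71. ]
```

View pics/t2.png

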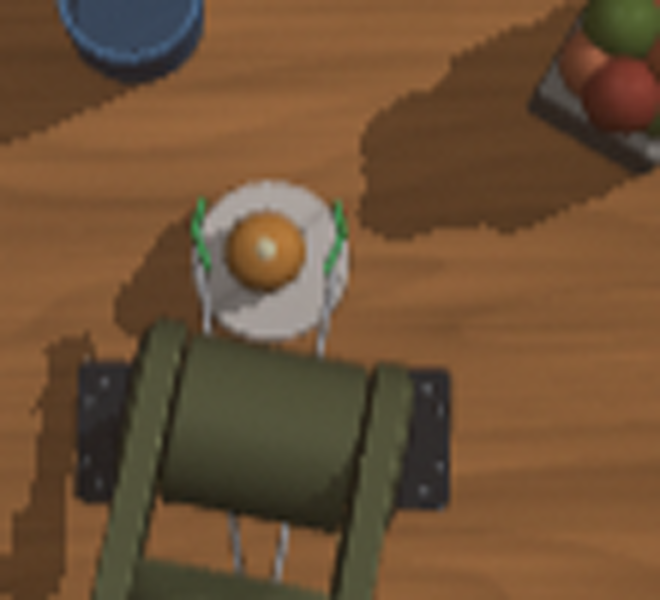

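Picture 6 (top crop): the green tips, at (203,235) and (335,238), bracket the golden bun at (266,248) evenly. I descend with a 1.5 mm shift to the left.

```bash
python3 -m handwheel '[[[5,1.5,0],0],[[15,0,0],0],[[20,0,0],0],[[20,0,0],0],[[15,0,0],0],[[10,0,0],0],[[6,0,0],0],[[4,0,0],0],[[0,0,0],0],[[0,0,0],0]]'
python3 - <<'E'
from h import *
np.set_printoptions(precision=1,suppress=True)
for n in ['scene','wrist']:
    c=manip.camera(n);W=cloud(c);print(n);tips(c,W,25)
    for d in manip.cut_out('gold_bun',n)[:1]:
        q=W[d['region']];q=q[(q[:,2]>45)&(q[:,2]<85)];print('bun',d['confidence'],d['centre'],np.percentile(q,3,axis=0),np.percentile(q,97,axis=0))
    if n=='scene': save(c,'s2.png',(190,140,310,230),6)
E
```

```text
clock: 15.35
eef_pos: [524.3, -73.5, 51.5]
eef_rot: [-0.162, 1.57, -0.2]
wrist_force: [0.4, 0.4, -0.8]
finger_gap: 50.5
scene
bun 0.74 [247.8, 200.5] [614.3 -87.5  46.6] [650.  -54.3  72.7]
wrist
[ 213  189   14  106 1161] [521.8 -95.8  58.3] [ 493.8 -100.9   40.6] [553.6 -91.8  61.5]
[ 288  189   15  106 1192] [524.2 -52.5  57.6] [495.6 -55.8  38.3] [555.6 -48.8  61.3]
[197 346  18  35 245] [ 613.2 -111.2   51.9] [ 608.  -119.8   36.4] [ 637.2 -107.5   61.4]
[298 346  17  35 232] [615.6 -46.   52. ] [610.4 -49.1  37.1] [643.1 -38.8  61.4]
bun 0.93 [257.5, 362.7] [605.2 -97.4  45.6] [618.4 -58.9  65.5]
```

View pics/s2.png

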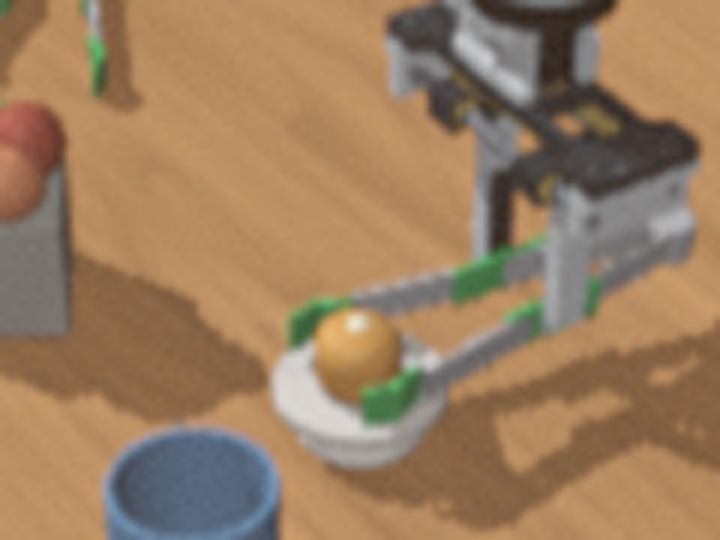

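Picture 7 (scene crop): the tips, at (318,318) and (390,395), straddle the bun at (357,352) just clear of the stand. I close gently.

```bash
python3 -m handwheel '[[[1,0,0],0],[[0,0,0],0],[[0,0,0],0],[[0,0,0],0],[[0,0,0],0],[[0,0,0],0],[[0,0,0],0],[[0,0,0],0],[[0,0,0],0],[[0,0,0],0]]' 145 25 && python3 -m handwheel '[[[0,0,0],0],[[0,0,0],0],[[0,0,0],0],[[0,0,0],0],[[0,0,0],0],[[0,0,0],0],[[0,0,0],0],[[0,0,0],0],[[0,0,0],0],[[0,0,0],0]]' 190 30
```

```text
clock: 16.8
eef_pos: [524.1, -73.4, 50.2]
eef_rot: [-1.769, 1.571, -1.807]
wrist_force: [0.1, 0.7, -1.2]
finger_gap: 41.1
clock: 18.05
eef_pos: [524.1, -73.4, 50.2]
eef_rot: [0.539, 1.571, 0.501]
wrist_force: [0.5, -0.3, -0.8]
finger_gap: 39.8
```

Run:
```python
from h import *
np.set_printoptions(precision=1,suppress=True)
c=manip.camera('wrist');W=cloud(c);tips(c,W,25)
for n in ['scene','wrist']:
    c=manip.camera(n);W=cloud(c)
    for d in manip.cut_out('gold_bun',n)[:1]:
        q=W[d['region']];q=q[(q[:,2]>45)&(q[:,2]<85)];print('bun',d['confidence'],d['centre'],np.percentile(q,3,axis=0),np.percentile(q,97,axis=0))
    if n=='scene':a=cv2.resize(c['pixels'][140:230,190:310],(480,360))
    else: b=cv2.resize(c['pixels'][140:384,90:415],(480,360))
cv2.imwrite('pics/g.png',cv2.resize(np.hstack([a,b])[...,::-1],(800,300)))
print(manip.read_state()['finger_gap'])
```

```text
[ 219  188   18  106 1135] [521.6 -91.   57. ] [493.6 -94.6  37.2] [553.5 -88.2  61.1]
[ 277  189   20  106 1190] [523.7 -57.6  56.4] [495.3 -62.5  36.6] [554.9 -52.1  60. ]
[213 346  16  35 255] [ 613.3 -100.9   50.5] [ 608.1 -108.7   35.6] [628.7 -97.4  59.5]
[284 346  14  35 235] [614.9 -56.6  50.5] [610.2 -59.3  35.9] [631.2 -49.9  59.4]
bun 0.44 [245.7, 197.9] [613.4 -95.7  50.4] [649.7 -55.5  72.6]
bun 0.66 [253.8, 364.2] [605.1 -96.1  45.7] [615.7 -60.8  64.5]
40.087390721028285
```

View pics/g.png

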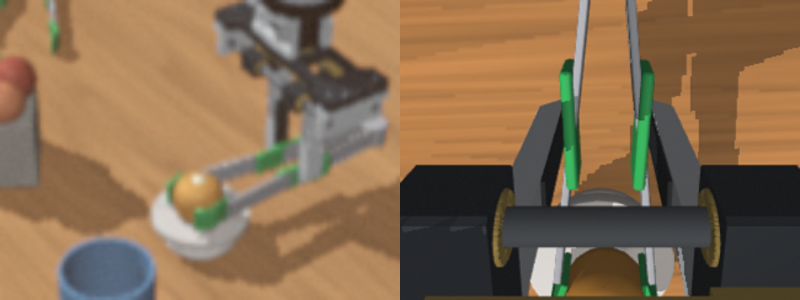

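Picture 8: both green tips are in contact with the bun's sides, with the left pane at (190,195). The 40 mm gap fits the sleeves meeting the pads at an angle. I lift.

```bash
python3 -m handwheel '[[[0,0,0],0],[[0,0,0],0],[[-2,0,0],0],[[-4,0,0],0],[[-6,0,0],0],[[-8,0,0],0],[[-8,0,0],0],[[-6,0,0],0],[[-2,0,0],0],[[0,0,0],0]]' 200 35
python3 - <<'E'
from h import *
np.set_printoptions(precision=1,suppress=True)
for n in ['scene','wrist']:
    c=manip.camera(n);W=cloud(c);tips(c,W,25)
    for d in manip.cut_out('gold_bun',n)[:1]:
        q=W[d['region']];q=q[(q[:,2]>45)&(q[:,2]<180)];print('bun',d['confidence'],d['centre'],np.percentile(q,3,axis=0),np.percentile(q,97,axis=0))
    if n=='scene':save(c,'l1.png',(190,140,310,230),6)
E
```

```text
clock: 19.55
eef_pos: [524.1, -73.4, 86.2]
eef_rot: [-0.306, 1.571, -0.344]
wrist_force: [-0.6, 0.0, -1.1]
finger_gap: 40.1
[404  20  12  14  95] [-582.6 -500.5  241.7] [-815.5 -651.8  151.8] [229.4  81.  542.2]
bun 0.46 [245.9, 187.9] [615.3 -82.2  84.9] [650.5 -57.3 108.6]
[ 219  188   18  106 1132] [521.4 -90.9  92.8] [493.6 -94.5  73.8] [552.7 -88.2  96.1]
[ 277  189   20  106 1171] [523.7 -57.6  92.2] [495.1 -62.4  71.5] [554.6 -52.2  96.3]
[213 346  16  35 261] [ 613.5 -101.    86.2] [ 608.3 -108.9   72.2] [628.3 -97.3  95.6]
[284 346  15  35 238] [614.9 -56.4  86.1] [610.7 -59.3  72.1] [631.  -49.9  95.5]
bun 0.87 [253.7, 362.7] [605.  -96.2  73.7] [615.6 -60.3  99.9]
```

View pics/l1.png

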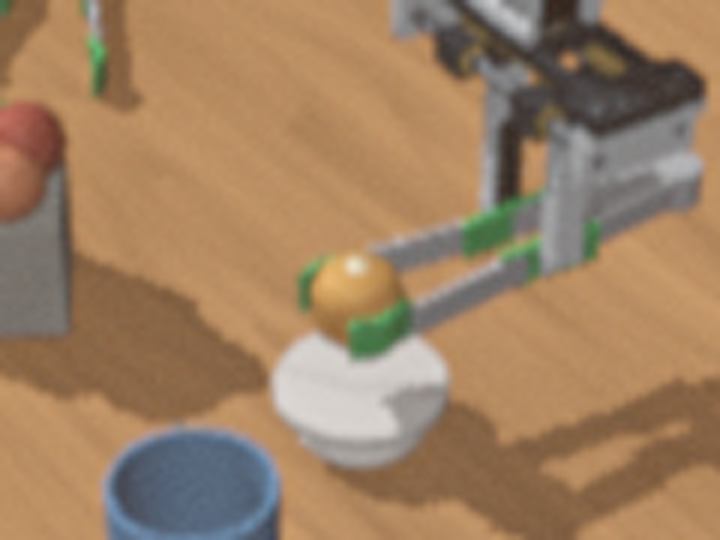

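Picture 9: the bun hangs in the tips at (357,295), clear of the stand. I raise it to about 17 cm.

```bash
python3 -m handwheel '[[[-4,0,0],0],[[-10,0,0],0],[[-16,0,0],0],[[-20,0,0],0],[[-20,0,0],0],[[-16,0,0],0],[[-12,0,0],0],[[-8,0,0],0],[[-4,0,0],0],[[0,0,0],0]]' && python3 -m handwheel '[[[0,0,0],0],[[0,0,0],0],[[0,0,0],0],[[0,0,0],0],[[0,0,0],0],[[0,0,0],0],[[0,0,0],0],[[0,0,0],0],[[0,0,0],0],[[0,0,0],0]]'
python3 - <<'E'
from h import *
np.set_printoptions(precision=1,suppress=True)
for t in ['gold_bun','choc_bun','mug','pot','bell']:
  c=manip.camera('scene');W=cloud(c)
  for d in manip.cut_out(t,'scene')[:1]:
    q=W[d['region']];q=q[q[:,2]>0];print(t,d['confidence'],d['centre'],np.percentile(q,3,axis=0),np.median(q,0),np.percentile(q,97,axis=0))
save(c,'l2.png',(150,100,420,300),2.5)
E
```

```text
clock: 21.0
eef_pos: [524.0, -73.4, 196.0]
eef_rot: [3.024, 1.571, 2.986]
wrist_force: [0.2, -0.2, -1.8]
finger_gap: 39.7
clock: 22.25
eef_pos: [524.1, -73.4, 196.2]
eef_rot: [-0.789, 1.571, -0.827]
wrist_force: [0.2, 0.4, -2.2]
finger_gap: 39.6
gold_bun 0.6 [247.8, 159.3] [615.3 -84.8 185.8] [639.2 -68.1 209.6] [651.  -55.2 218.8]
choc_bun 0.72 [289.0, 240.7] [613.8 118.4  32.1] [637.1 141.8  62.6] [650.8 155.   72.8]
mug 0.87 [226.5, 232.3] [734.9 -41.4   7.9] [775.6  11.6  60.6] [809.2  59.1  91.8]
pot 0.62 [189.1, 176.2] [ 695.2 -300.6    9.6] [ 736.9 -254.7   75.8] [ 773.1 -230.5  122.1]
bell 0.69 [373.7, 253.6] [442.9 257.7   5.8] [480.  293.1  31.7] [504.3 320.4  64.9]
```

View pics/l2.png

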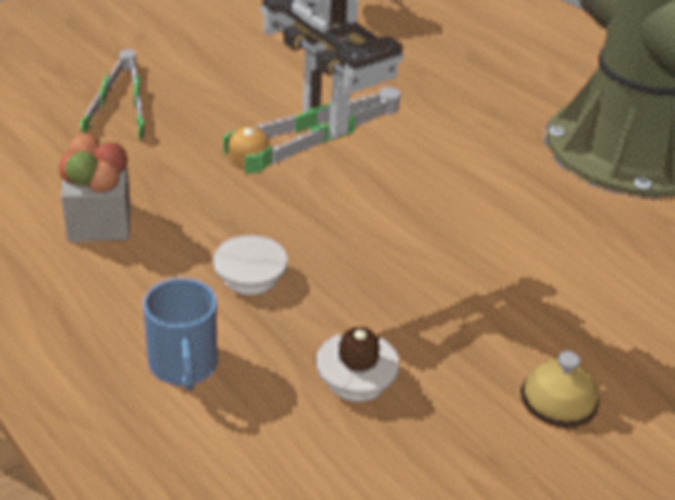

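Picture 10: the golden bun is in the tongs at (248,145). Its top is at 219 mm, so its underside is at about 176 mm. The plunger is up, and the chocolate bun, mug and pot haven't moved.

```bash
python3 -c "
from cell import manip
print(manip.sign_off())"
```

```text
the job is handed in; nothing more can be done
None
```

I rang the bell, picked up the tongs nearest the base, closed them on the golden bun and lifted it off its stand. The job was handed in at about 22.5 s with the bun still held in the tips; the hand-in gives no verdict.

- **Bell:** the push reached 25.8 N, far above the 6 N the spring needs at its stop. The plunger is back up in the last picture.
- **Bun height:** its top measures about 219 mm, so its underside is about 176 mm above the desk, above the 15 cm asked for.
- **Grip:** 35 N was set on the sleeves, within the safe 20 to 60 N. The opening held at about 39.6 mm over the last two moves.
- **Gripper and bun:** in the pictures the gripper stays about 10 cm from the bun throughout.
- **Bystanders:** the chocolate bun, mug and flower pot measure within about 1 to 2 mm of where they started.

**One mismatch:** the finger opening was about 40 mm on the bun, not the 37 mm described. I put this down to the sleeves meeting the pads at a slight angle; the lift held without visible slipping.

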